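Find the rocking corner of a balance plate and shim it

ROBOT

A 7-joint arm with a two-finger parallel gripper is mounted at the origin on a cart in front of the work surface, level with it; the furniture and walls round the work are solid. World frame = base frame: x ahead of the robot, y to its left, z up, the work surface at z = 0. Lengths are in m, angles in rad, forces in N, time in s.
With the tool pointing down it reaches from about 0.4 to 0.875 m from the base axis. Payload 19.3 kg.
Tool frame: the origin (TCP) lies midway between the tips of the shut fingers; the grasp point (between the pads) lies 19 mm behind it; z points along the fingers, y is the direction in which the jaws open and shut (so a half turn about z gives the same grasp; the last joint's range is limited). The gripper opens to 85 mm and grips with 20 to 120 N. Pads are 22 mm wide; open, the fingers measure 114 mm over their backs; the gripper's body (76 mm by 85 mm) begins 54 mm behind the grasp point. The pads swing forward as they close: fully open they stand 13 mm farther back than shut.
Start: joints at [1.223, 0.521, -0.036, 1.599, 0.021, 1.021, -0.113], TCP at [0.171, -0.601, 0.231] pointing down, gripper open.
Joint ranges: [-2.91, 2.91], [-0.3, 2.13], [-1.5, 1.42], [0.17, 2.43], [-1.26, 4.41], [0.16, 1.93], [-2.52, 2.52]. Speed limits (rad/s): [1.89, 1.89, 2.39, 2.39, 3.01, 3.01, 3.01].

INTERFACE

Orientations are given as [roll, pitch, yaw] about the fixed x, y, z axes, in that order (R = Rz(yaw) Ry(pitch) Rx(roll)).
In Python, from workcell import bot gives the robot as it stands.
- The arm moves only by the tool servo_tool, never from a script. Its argument "plan" is a list of rows, each a list of 5 numbers: the shift along the world's x, y, z in mm, then the turn about the world's z in rad, then the gripper's target within -1 to 1 (shut at 1, half-way at 0, fully open at -1). In form: [[tx, ty, tz, yaw, jaw], ...]. A call has exactly 10 rows; each row is the pose to reach, as a shift and turn from the pose commanded when the call began; what a row does not reach only later rows make up. A row lasts 1/12 s, in which the tool goes at most 41.7 mm and 7.16 degrees, less where a joint would pass 70% of its speed; a pose out of reach is approached as far as the arm can. A call with a gripper value outside its range is refused whole. The fingers move at their own pace and stop on an object; "squeeze" is the grip in N (left out, the last holds). Time passes only in rows, so rows that repeat a pose let the fingers close, or fill a call up. It gives the time, the measured TCP pose, the force and the opening at its end, in the units of the state.
- bot.observe(): the state, without advancing time (a new reading comes with each control period).
- bot.grab_frame(name): name is "side" or "top" or "wrist"; returns the picture (400x640x3 uint8, blue, green, red); there is no depth.
- bot.calibration(name): a dict with "fx", "fy", "cx", "cy" (pixels), "T" (4x4, takes a point from camera to world coordinates). Camera axes: x right, y down, z forward; pixel columns grow to the right and rows downward; lengths in m; the calibration is good to about 2 mm. The wrist camera is an equidistant fisheye: a pixel r from the principal point sees the ray r / f radians off the axis. A picture is of the moment at which its call begins: read the wrist's pose just before it. calibration takes no time and is no camera call; for the wrist camera it gives the pose at the moment of the call.
- bot.job_done(): hands the job in, once; it reports no verdict.
The state is a dict: "clock": time; "qpos": joint angles; "qd": joint speeds; "joint_efforts": joint torques, N m; "position": TCP position; "tool_rot": TCP orientation; "force": force on the tool from outside, world axes, zero at the start; "moment": the same for the moment, N m; "grip_width": finger opening in m.
Only numpy, scipy, OpenCV 4.12 (cv2) and the standard library are available. Lean on these libraries where they do the work, as an engineer would, in place of code of your own. Each camera call takes 0.05 s, during which the arm holds its last target.

TASK

Before a balance goes onto it, steady the small square aluminium plate: press down on the pads at its corners with a fingertip until you find the one corner that rocks, press the raised shim tab at that corner fully flat, then press on that corner's pad again to make sure that it no longer rocks. Press firmly but do not shove or lift the plate, leave the other three shim tabs raised, leave the things around alone, and grasp nothing.

Things in the scene. Friction and masses are not known exactly. Their poses are not given: they have to be found in the camera images.
- base: fixed dark steel base frame on the thin lilac mat, 140x140x8 mm, its underside at z = 1.8 mm, turned up to 0.35 rad; origin: centre of its underside, z up, x away from the robot, y to the left. Low side stops (top 27 mm above the base's underside) stand 2.5 mm off the middle of each plate edge.
- plate: loose square aluminium plate, 100x100x12 mm, about 0.5 kg, lying level on four feet inside the base, its underside 22 mm and its top 34 mm above the base's underside; origin: centre of its underside, axes as the base's. Each corner stands on a hidden foot, all alike to look at; three are rigid and one, under a different corner each time, is springy.
- pad_fl (a point): centre of the top of the round press pad (16 mm across, 2 mm high) on the plate's front left corner (front = towards the robot), 38 mm from the plate's centre in x and y, above its foot; 36 mm above the base's underside when level. Pressed here the springy corner gives from about 3.5 N on, is 3.3 mm down by 7 N and springs back; with its shim flat it stops after 1 mm, on the shim (press with 8 N or more to load it). Rigid corners give under 0.5 mm
- pad_fr (a point): centre of the top of the round press pad (16 mm across, 2 mm high) on the plate's front right corner (front = towards the robot), 38 mm from the plate's centre in x and y, above its foot; 36 mm above the base's underside when level. Pressed here the springy corner gives from about 3.5 N on, is 3.3 mm down by 7 N and springs back; with its shim flat it stops after 1 mm, on the shim (press with 8 N or more to load it). Rigid corners give under 0.5 mm
- pad_bl (a point): centre of the top of the round press pad (16 mm across, 2 mm high) on the plate's back left corner (front = towards the robot), 38 mm from the plate's centre in x and y, above its foot; 36 mm above the base's underside when level. Pressed here the springy corner gives from about 3.5 N on, is 3.3 mm down by 7 N and springs back; with its shim flat it stops after 1 mm, on the shim (press with 8 N or more to load it). Rigid corners give under 0.5 mm
- pad_br (a point): centre of the top of the round press pad (16 mm across, 2 mm high) on the plate's back right corner (front = towards the robot), 38 mm from the plate's centre in x and y, above its foot; 36 mm above the base's underside when level. Pressed here the springy corner gives from about 3.5 N on, is 3.3 mm down by 7 N and springs back; with its shim flat it stops after 1 mm, on the shim (press with 8 N or more to load it). Rigid corners give under 0.5 mm
- shim_fl (a joint): the steel shim lever of the front left corner: angle in rad, about 0 (up to 0.08) = tab raised 34 degrees, 0.6 = tab flat (level) against its rubber stop; its hinge is fixed on the base 73 mm from the base's centre along the diagonal, 17 mm above the base's underside, stiff so that it stays where it is left; pressing down near the tab's end takes about 7 N
- tab_fl (a point): point on the top face of the front left shim's tab, 30 mm outward from its hinge; the tab is 44 mm long, 18 mm wide, 3 mm thick and points diagonally outward from the plate's corner; its top face is 19 mm above the base's underside when flat, this point about 36 mm when raised; it moves 6 mm outward as the tab goes flat
- shim_fr (a joint): the steel shim lever of the front right corner: angle in rad, about 0 (up to 0.08) = tab raised 34 degrees, 0.6 = tab flat (level) against its rubber stop; its hinge is fixed on the base 73 mm from the base's centre along the diagonal, 17 mm above the base's underside, stiff so that it stays where it is left; pressing down near the tab's end takes about 7 N
- tab_fr (a point): point on the top face of the front right shim's tab, 30 mm outward from its hinge; the tab is 44 mm long, 18 mm wide, 3 mm thick and points diagonally outward from the plate's corner; its top face is 19 mm above the base's underside when flat, this point about 36 mm when raised; it moves 6 mm outward as the tab goes flat
- shim_bl (a joint): the steel shim lever of the back left corner: angle in rad, about 0 (up to 0.08) = tab raised 34 degrees, 0.6 = tab flat (level) against its rubber stop; its hinge is fixed on the base 73 mm from the base's centre along the diagonal, 17 mm above the base's underside, stiff so that it stays where it is left; pressing down near the tab's end takes about 7 N
- tab_bl (a point): point on the top face of the back left shim's tab, 30 mm outward from its hinge; the tab is 44 mm long, 18 mm wide, 3 mm thick and points diagonally outward from the plate's corner; its top face is 19 mm above the base's underside when flat, this point about 36 mm when raised; it moves 6 mm outward as the tab goes flat
- shim_br (a joint): the steel shim lever of the back right corner: angle in rad, about 0 (up to 0.08) = tab raised 34 degrees, 0.6 = tab flat (level) against its rubber stop; its hinge is fixed on the base 73 mm from the base's centre along the diagonal, 17 mm above the base's underside, stiff so that it stays where it is left; pressing down near the tab's end takes about 7 N
- tab_br (a point): point on the top face of the back right shim's tab, 30 mm outward from its hinge; the tab is 44 mm long, 18 mm wide, 3 mm thick and points diagonally outward from the plate's corner; its top face is 19 mm above the base's underside when flat, this point about 36 mm when raised; it moves 6 mm outward as the tab goes flat
- vial: glass vial with a dark cap, 22 mm across, 48 mm tall, standing a few cm left of the base; bystander; origin: centre of its underside
- part: small resin-printed part, 22x36x18 mm, lying behind the base; bystander; origin: centre of its underside
- pen: black marker pen, 13x128x15 mm, lying near the bench's front edge; bystander; origin: centre of its underside

How it is judged:
By the outcome, as a careful person would: the job done as asked, in the order asked, and still so for the second after the job is handed in, with the robot touching nothing.
It also fails if it takes over 61 s, if anything falls off the work surface, if the arm or the gripper's body presses on something with over 40 N, if the wrist force passes 120 N, or if a joint passes its speed limit or range.

## Working session

There is one attempt and no reset: what is moved stays moved. The work goes in short steps, Python scripts to look and compute and a tool call to move; the robot and the scene stay as the last step left them, time stands still between calls to the robot, and variables do not carry over. Pictures are saved under pics/ and viewed, and the job is handed in when it is done.

Besides the shell and the picture viewer there is one more tool, called after ">>>" in YAML: its name, and indented under it one key for each argument. servo_tool: Moves the arm, as the interface text tells. Its arguments: {"type":"object","properties":{"plan":{"type":"array","items":{"type":"array","items":{"type":"number"}}},"squeeze":{"type":"number"}},"required":["plan"]}

```bash
mkdir -p pics; ls; python3 - <<'E'
from workcell import bot
import cv2, numpy as np
s=bot.observe(); print(s)
for n in ("top","side"):
    im=bot.grab_frame(n); cv2.imwrite(f"pics/{n}0.png",im)
    c=bot.calibration(n); print(n,c['fx'],c['fy'],c['cx'],c['cy'],np.round(c['T'],4).tolist())
    np.savez(f"{n}.npz",im=im,T=c['T'],k=[c['fx'],c['fy'],c['cx'],c['cy']])
E
```

```text
pics
{'clock': 0.0, 'qpos': array([ 1.22280127,  0.52203799, -0.03633047,  1.59998319,  0.02121779,
        1.0210741 , -0.11279881]), 'qd': array([-0.00135301, -0.00050626, -0.00039114,  0.00023146, -0.00120351,
        0.00048117, -0.00108155]), 'joint_efforts': array([ 1.57952130e-03, -9.27113342e+01,  1.98108561e+00, -3.69935560e+01,
        1.79339165e-02,  8.21678579e-03, -6.06264121e-05]), 'position': array([ 0.17127255, -0.60074143,  0.23071964]), 'tool_rot': array([-3.14047933e+00,  9.17932449e-05,  2.77797839e-01]), 'force': array([-0.56419283,  0.16344058, -0.33698739]), 'moment': array([-0.00780502, -0.00385276,  0.0087199 ]), 'grip_width': 0.08505045029533681}
top 452.95814564361297 452.95814564361297 318.8674142533135 198.4937906252482 [[0.0109, -0.993, 0.1177, 0.3865], [-0.9999, -0.01, 0.0078, 0.2191], [-0.0066, -0.1178, -0.993, 0.9176], [0.0, 0.0, 0.0, 1.0]]
side 388.31513360212466 388.31513360212466 317.4286100415099 204.23736710745763 [[-0.9927, -0.0892, 0.0815, 0.44], [-0.1198, 0.6367, -0.7617, 0.8666], [0.0161, -0.7659, -0.6427, 0.6192], [0.0, 0.0, 0.0, 1.0]]
```

View pics/top0.png

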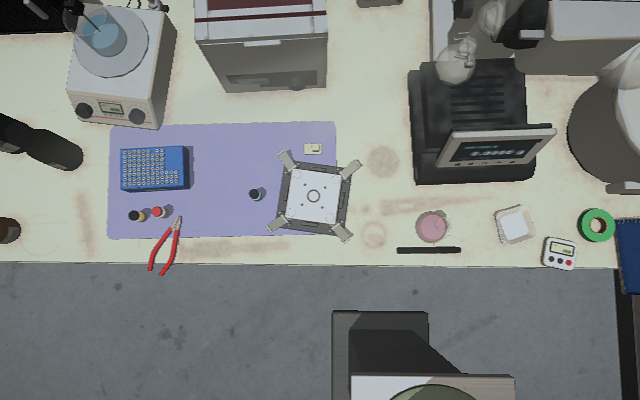

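View pics/side0.png

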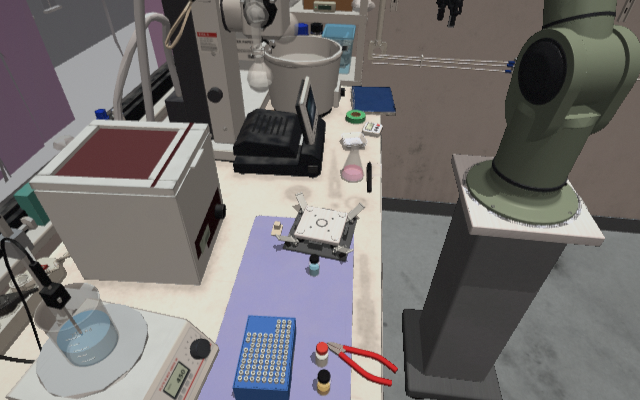

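```bash
python3 - <<'E'
import cv2
t=cv2.imread("pics/top0.png")[135:255,240:400]; cv2.imwrite("pics/topc.png",cv2.resize(t,None,fx=5,fy=5,interpolation=cv2.INTER_CUBIC))
t=cv2.imread("pics/side0.png")[185:285,255:385]; cv2.imwrite("pics/sidec.png",cv2.resize(t,None,fx=6,fy=6,interpolation=cv2.INTER_CUBIC))
E
```

```text
(no output)
```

View pics/topc.png

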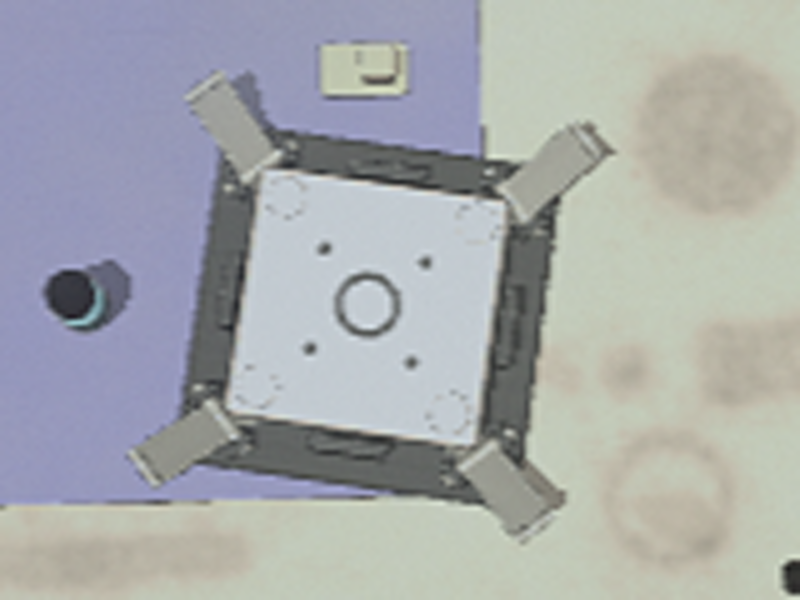

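View pics/sidec.png

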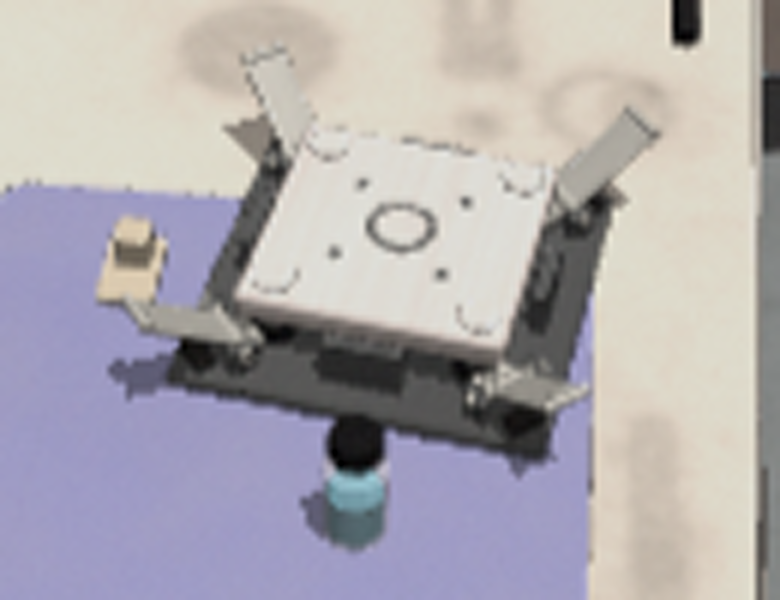

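```bash
cat > h.py <<'E'
import numpy as np
def ray(n,uv):
    d=np.load(f"{n}.npz"); T=d['T']; fx,fy,cx,cy=d['k']
    v=T[:3,:3]@np.array([(uv[0]-cx)/fx,(uv[1]-cy)/fy,1]); return T[:3,3],v
def onz(n,uv,z):
    o,v=ray(n,uv); return o+v*(z-o[2])/v[2]
tc=lambda p:((p[0]+.5)/5-.5+240,(p[1]+.5)/5-.5+135)
sc=lambda p:((p[0]+.5)/6-.5+255,(p[1]+.5)/6-.5+185)
E
python3 - <<'E'
from h import *
np.set_printoptions(precision=4,suppress=True)
for nm,p in dict(bl=(286,197),br=(478,222),fr=(448,412),fl=(258,386)).items(): print('pad',nm,onz('top',tc(p),.0378))
P=[onz('top',tc(p),.0358) for p in [(262,170),(506,205),(475,445),(228,410)]]
for p in P: print(p)
c=np.mean(P,0);print('c',c)
for i in range(4):
    d=P[(i+1)%4]-P[i];print(np.linalg.norm(d),np.degrees(np.arctan2(d[1],d[0])))
print('top ring',onz('top',tc((367,304)),.0358),'side ring',onz('side',sc((401,227)),.0358))
Q=[onz('side',sc(p),.0358) for p in [(235,297),(310,125),(555,168),(505,352)]]
print('side corners');[print(q) for q in Q];print(np.mean(Q,0))
for p in [(123,300),(265,48),(645,122),(585,392)]: print('sidetabtip',onz('side',sc(p),.045))
for p in [(205,85),(590,140),(545,520),(143,472)]: print('toptabtip',onz('top',tc(p),.045))
print('vial cap',onz('top',tc((73,294)),.048))
E
```

```text
pad bl [0.5389 0.27   0.0378]
pad br [0.5297 0.1943 0.0378]
pad fr [0.4547 0.2055 0.0378]
pad fl [0.4641 0.2796 0.0378]
[0.55   0.2797 0.0358]
[0.5369 0.1832 0.0358]
[0.4421 0.1948 0.0358]
[0.4548 0.2913 0.0358]
c [0.496  0.2373 0.0358]
0.09738272496720556 -97.71683453195766
0.0955090147203483 173.03730696240572
0.09733018218302088 82.52537861688864
0.09592114812927949 -6.934026167778193
top ring [0.497  0.2376 0.0358] side ring [0.4978 0.2362 0.0358]
side corners
[0.5523 0.2808 0.0358]
[0.5393 0.1831 0.0358]
[0.4434 0.1953 0.0358]
[0.4547 0.295  0.0358]
[0.4974 0.2385 0.0358]
sidetabtip [0.589  0.2969 0.045 ]
sidetabtip [0.5621 0.1494 0.045 ]
sidetabtip [0.4107 0.1743 0.045 ]
sidetabtip [0.4262 0.319  0.045 ]
toptabtip [0.582  0.3021 0.045 ]
toptabtip [0.5615 0.1509 0.045 ]
toptabtip [0.413 0.168 0.045]
toptabtip [0.4298 0.3229 0.045 ]
vial cap [0.4983 0.3513 0.048 ]
```

>>> servo_tool:
  plan:
    - [20,25,20,0.03,1]
    - [40,50,40,0.06,1]
    - [63,75,60,0.1,1]
    - [85,100,80,0.13,1]
    - [107,126,99,0.16,1]
    - [129,151,99,0.2,1]
    - [147,187,99,0.24,1]
    - [165,223,99,0.28,1]
    - [183,259,99,0.32,1]
    - [201,294,99,0.38,1]

```text
clock: 0.93
position: [0.3727, -0.305, 0.3302]
tool_rot: [-3.141, 0.0, 0.659]
force: [1.5, -0.3, -0.1]
grip_width: -0.0
```

>>> servo_tool:
  plan:
    - [18,35,0,0,1]
    - [36,70,0,0,1]
    - [54,105,0,0,1]
    - [68,140,0,0,1]
    - [70,180,0,0,1]
    - [72,220,0,0,1]
    - [74,260,0,0,1]
    - [76,300,0,0,1]
    - [78,340,0,0,1]
    - [80,380,0,0,1]

```text
clock: 1.77
position: [0.4519, 0.0748, 0.3303]
tool_rot: [3.141, 0.0, 0.657]
force: [1.2, -0.3, 0.2]
grip_width: 0.0001
```

>>> servo_tool:
  plan:
    - [1,38,0,0,1]
    - [2,75,-10,0,1]
    - [3,105,-35,0,1]
    - [3,125,-70,0,1]
    - [3,130,-108,0,1]
    - [3,130,-145,0,1]
    - [3,130,-180,0,1]
    - [3,130,-210,0,1]
    - [3,130,-220,0,1]
    - [3,130,-220,0,1]

```text
clock: 2.6
position: [0.4542, 0.2026, 0.1085]
tool_rot: [-3.14, 0.004, 0.658]
force: [-0.2, 0.3, -0.1]
grip_width: -0.0005
```

```bash
python3 - <<'E'
from workcell import bot
import cv2
s=bot.observe(); print(s['position'],s['tool_rot'],s['force'])
for n in("wrist","top","side"):
    im=bot.grab_frame(n); 
    if n!="wrist": im=cv2.resize(im[130:260,230:400] if n=="top" else im[165:290,240:400],None,fx=4,fy=4,interpolation=cv2.INTER_CUBIC)
    cv2.imwrite(f"pics/{n}1.png",im)
s=bot.observe(); print(s['position'],s['tool_rot'],s['force'])
E
```

```text
[0.45421087 0.20257551 0.10850734] [-3.14045262  0.00376962  0.65822531] [-0.17445719  0.26983911 -0.07800471]
[0.45615848 0.20342414 0.11187926] [ 3.14113674e+00 -1.90795349e-03  6.57631266e-01] [ 0.49790536 -0.45782401 -0.07209342]
```

View pics/wrist1.png

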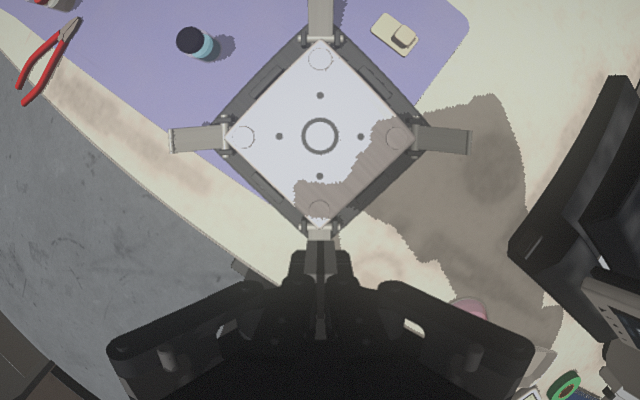

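View pics/side1.png

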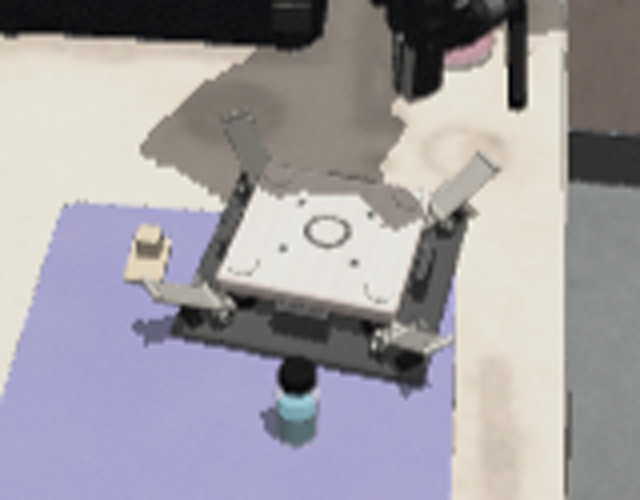

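```bash
python3 - <<'E'
from workcell import bot
import numpy as np
np.set_printoptions(precision=4,suppress=True)
c=bot.calibration("wrist"); T=c['T']; print(c['fx'],c['cx'],c['cy'],T)
T=T.copy(); T[:3,3]+=np.array([-.0019,-.0008,-.0034])
def f(u,v,z):
    d=np.array([u-c['cx'],v-c['cy']]); r=np.hypot(*d); th=r/c['fx']
    v=T[:3,:3]@np.append(d/r*np.sin(th),np.cos(th)); return T[:3,3]+v*(z-T[2,3])/v[2]
for n,p in dict(bl=(320,59),br=(396,138),fr=(318,208),fl=(241,137)).items(): print(n,f(*p,.0378))
print(f(320,136,.0358))
for n,p in dict(bl=(320,5),br=(470,141),fl=(172,140)).items(): print(n,f(*p,.043))
E
```

```text
309.70691628693146 320.1053461800648 201.3833372144964 [[ 0.6098 -0.7618 -0.2185  0.5111]
 [-0.7925 -0.5863 -0.1677  0.2467]
 [-0.0004  0.2754 -0.9613  0.2542]
 [ 0.      0.      0.      1.    ]]
bl [0.54   0.2698 0.0378]
br [0.5296 0.1948 0.0378]
fr [0.4559 0.2069 0.0378]
fl [0.4642 0.2812 0.0378]
[0.4975 0.2371 0.0358]
bl [0.5702 0.293  0.043 ]
br [0.5643 0.1514 0.043 ]
fl [0.4333 0.3226 0.043 ]
```

>>> servo_tool:
  plan:
    - [0,1,-20,0,1]
    - [0,1,-40,0,1]
    - [0,1,-55,0,1]
    - [0,1,-63,0,1]
    - [0,1,-66,0,1]
    - [0,1,-66,0,1]
    - [0,1,-67,0,1]
    - [0,1,-68,0,1]
    - [0,1,-69,0,1]
    - [0,1,-70,0,1]

```text
clock: 3.58
position: [0.4557, 0.204, 0.0407]
tool_rot: [3.141, -0.001, 0.658]
force: [0.4, -0.1, 0.7]
grip_width: 0.0001
```

>>> servo_tool:
  plan:
    - [0,0,-0.5,0,1]
    - [0,0,-1,0,1]
    - [0,0,-1.5,0,1]
    - [0,0,-2,0,1]
    - [0,0,-2.5,0,1]
    - [0,0,-3,0,1]
    - [0,0,-3,0,1]
    - [0,0,-3,0,1]
    - [0,0,-3,0,1]
    - [0,0,-3,0,1]

```text
clock: 4.42
position: [0.4554, 0.204, 0.0377]
tool_rot: [3.141, -0.0, 0.658]
force: [-2.6, -2.2, 15.6]
grip_width: 0.0002
```

>>> servo_tool:
  plan:
    - [0,0,-0.3,0,1]
    - [0,0,-0.6,0,1]
    - [0,0,-0.9,0,1]
    - [0,0,-1.2,0,1]
    - [0,0,-1.5,0,1]
    - [0,0,-1.5,0,1]
    - [0,0,-1.5,0,1]
    - [0,0,-1.5,0,1]
    - [0,0,-1.5,0,1]
    - [0,0,-1.5,0,1]

```text
clock: 5.25
position: [0.4555, 0.204, 0.0374]
tool_rot: [3.14, -0.001, 0.658]
force: [-11.9, -5.8, 48.0]
grip_width: 0.0004
```

>>> servo_tool:
  plan:
    - [0,0,3,0,1]
    - [0,0,18,0,1]
    - [3,25,18,0,1]
    - [6,50,18,0,1]
    - [9,76,18,0,1]
    - [9,76,18,0,1]
    - [9,76,10,0,1]
    - [9,76,5,0,1]
    - [9,76,4,0,1]
    - [9,76,4,0,1]

```text
clock: 6.08
position: [0.4641, 0.2788, 0.0391]
tool_rot: [3.141, 0.002, 0.657]
force: [-0.2, 0.6, -0.1]
grip_width: -0.0001
```

>>> servo_tool:
  plan:
    - [0,0,-0.3,0,1]
    - [0,0,-0.7,0,1]
    - [0,0,-1,0,1]
    - [0,0,-1.4,0,1]
    - [0,0,-1.8,0,1]
    - [0,0,-2.2,0,1]
    - [0,0,-2.5,0,1]
    - [0,0,-2.8,0,1]
    - [0,0,-2.8,0,1]
    - [0,0,-2.8,0,1]

```text
clock: 6.92
position: [0.4644, 0.2801, 0.0371]
tool_rot: [-3.142, -0.0, 0.658]
force: [-2.1, 0.3, 4.9]
grip_width: 0.0002
```

>>> servo_tool:
  plan:
    - [0,0,-0.1,0,1]
    - [0,0,-0.2,0,1]
    - [0,0,-0.3,0,1]
    - [0,0,-0.4,0,1]
    - [0,0,-0.5,0,1]
    - [0,0,-0.6,0,1]
    - [0,0,-0.7,0,1]
    - [0,0,-0.8,0,1]
    - [0,0,-0.8,0,1]
    - [0,0,-0.8,0,1]

```text
clock: 7.75
position: [0.4643, 0.2802, 0.0362]
tool_rot: [-3.141, -0.0, 0.658]
force: [-2.1, 1.8, 5.6]
grip_width: -0.0001
```

>>> servo_tool:
  plan:
    - [0,0,-0.3,0,1]
    - [0,0,-0.6,0,1]
    - [0,0,-0.9,0,1]
    - [0,0,-1.2,0,1]
    - [0,0,-1.5,0,1]
    - [0,0,-1.6,0,1]
    - [0,0,-1.7,0,1]
    - [0,0,-1.8,0,1]
    - [0,0,-1.8,0,1]
    - [0,0,-1.8,0,1]

```text
clock: 8.58
position: [0.4641, 0.2805, 0.0346]
tool_rot: [-3.141, -0.0, 0.658]
force: [-4.7, 1.7, 9.1]
grip_width: -0.0002
```

>>> servo_tool:
  plan:
    - [0,0,5,0,1]
    - [0,0,27,0,1]
    - [-6,8,27,0,1]
    - [-20,26,27,0,1]
    - [-29,37,27,0,1]
    - [-29,37,27,0,1]
    - [-29,37,20,0,1]
    - [-29,37,14,0,1]
    - [-29,37,12,0,1]
    - [-29,37,10,0,1]

```text
clock: 9.42
position: [0.4357, 0.3164, 0.0438]
tool_rot: [3.141, 0.001, 0.657]
force: [-0.6, -0.4, 6.8]
grip_width: 0.0001
```

```bash
python3 - <<'E'
from workcell import bot
import cv2
for n in("wrist","side"):
    im=bot.grab_frame(n); 
    if n!="wrist": im=cv2.resize(im[165:290,240:400],None,fx=4,fy=4,interpolation=cv2.INTER_CUBIC)
    cv2.imwrite(f"pics/{n}2.png",im)
s=bot.observe(); print(s['position'],s['tool_rot'],s['force'])
E
```

```text
[0.43572293 0.31632654 0.04385558] [3.14137937e+00 5.52364526e-04 6.56759046e-01] [-0.69807553 -0.29989571  3.10606524]
```

View pics/wrist2.png

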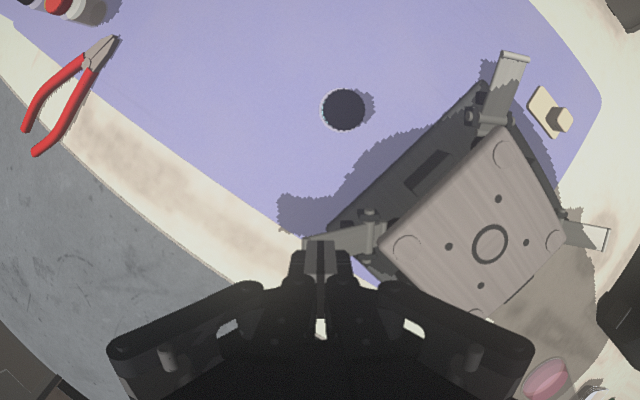

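View pics/side2.png

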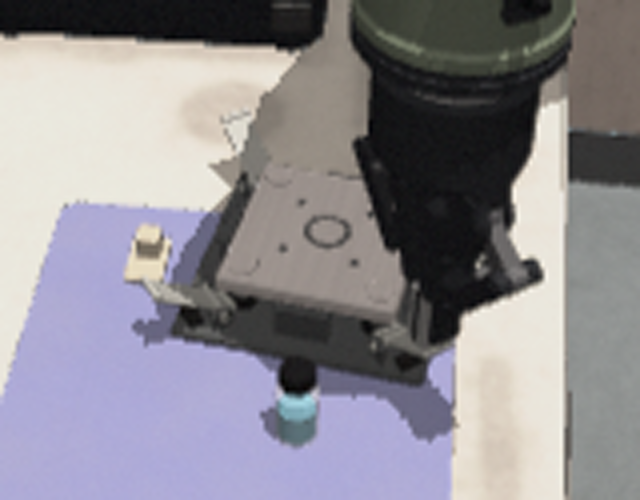

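>>> servo_tool:
  plan:
    - [0,0,-2,0,1]
    - [0,0,-4,0,1]
    - [0,0,-6,0,1]
    - [0,0,-8,0,1]
    - [0,0,-10,0,1]
    - [0,0,-12,0,1]
    - [0,0,-14,0,1]
    - [0,0,-16,0,1]
    - [0,0,-18,0,1]
    - [0,0,-19,0,1]

```text
clock: 10.35
position: [0.4354, 0.3176, 0.0253]
tool_rot: [-3.141, -0.001, 0.658]
force: [-2.6, 2.9, 6.9]
grip_width: 0.0002
```

>>> servo_tool:
  plan:
    - [0,0,-0.5,0,1]
    - [0,0,-1,0,1]
    - [0,0,-1.5,0,1]
    - [0,0,-2,0,1]
    - [0,0,-2.4,0,1]
    - [0,0,-2.7,0,1]
    - [0,0,-3,0,1]
    - [0,0,-3.2,0,1]
    - [0,0,-3.2,0,1]
    - [0,0,-3.2,0,1]

```text
clock: 11.18
position: [0.4353, 0.3176, 0.0222]
tool_rot: [-3.141, -0.001, 0.658]
force: [-1.3, 3.1, 6.4]
grip_width: 0.0003
```

>>> servo_tool:
  plan:
    - [0,0,-0.2,0,1]
    - [0,0,-0.4,0,1]
    - [0,0,-0.6,0,1]
    - [0,0,-0.8,0,1]
    - [0,0,-1,0,1]
    - [0,0,-1.2,0,1]
    - [0,0,-1.4,0,1]
    - [0,0,-1.4,0,1]
    - [0,0,-1.4,0,1]
    - [0,0,-1.4,0,1]

```text
clock: 12.02
position: [0.4353, 0.3177, 0.0209]
tool_rot: [-3.141, -0.001, 0.658]
force: [-2.2, 2.9, 6.5]
grip_width: 0.0002
```

>>> servo_tool:
  plan:
    - [0,0,-0.1,0,1]
    - [0,0,-0.2,0,1]
    - [0,0,-0.3,0,1]
    - [0,0,-0.4,0,1]
    - [0,0,-0.5,0,1]
    - [0,0,-0.6,0,1]
    - [0,0,-0.6,0,1]
    - [0,0,-0.6,0,1]
    - [0,0,-0.6,0,1]
    - [0,0,-0.6,0,1]

```text
clock: 12.85
position: [0.4353, 0.3177, 0.0206]
tool_rot: [-3.141, -0.001, 0.658]
force: [-4.2, 2.4, 15.6]
grip_width: 0.0002
```

>>> servo_tool:
  plan:
    - [0,0,-0.1,0,1]
    - [0,0,-0.2,0,1]
    - [0,0,-0.3,0,1]
    - [0,0,-0.3,0,1]
    - [0,0,-0.3,0,1]
    - [0,0,-0.3,0,1]
    - [0,0,-0.3,0,1]
    - [0,0,-0.3,0,1]
    - [0,0,-0.3,0,1]
    - [0,0,-0.3,0,1]

```text
clock: 13.68
position: [0.4354, 0.3178, 0.0205]
tool_rot: [-3.141, -0.001, 0.658]
force: [-5.7, 1.3, 19.5]
grip_width: 0.0001
```

>>> servo_tool:
  plan:
    - [0,0,1,0,1]
    - [0,0,5,0,1]
    - [0,0,33,0,1]
    - [6,-8,33,0,1]
    - [18,-23,33,0,1]
    - [29,-37,33,0,1]
    - [29,-37,33,0,1]
    - [29,-37,28,0,1]
    - [29,-37,22,0,1]
    - [29,-37,21,0,1]

```text
clock: 14.52
position: [0.4635, 0.2802, 0.0397]
tool_rot: [-3.141, 0.001, 0.659]
force: [-0.0, -0.3, -0.4]
grip_width: 0.0003
```

```bash
python3 - <<'E'
from workcell import bot
import cv2
for n in("wrist","side"):
    im=bot.grab_frame(n); 
    if n!="wrist": im=cv2.resize(im[165:290,240:400],None,fx=4,fy=4,interpolation=cv2.INTER_CUBIC)
    cv2.imwrite(f"pics/{n}3.png",im)
s=bot.observe(); print(s['position'],s['tool_rot'],s['force'])
E
```

```text
[0.46360505 0.28043678 0.04027242] [-3.14115854e+00  1.01588020e-03  6.58907018e-01] [-0.93782125 -0.42573133  0.03295428]
```

View pics/wrist3.png

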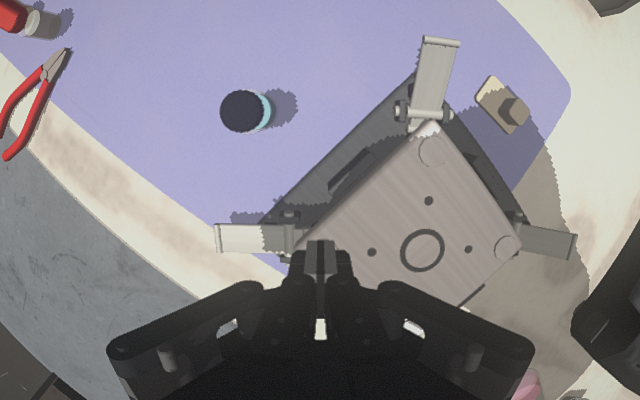

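View pics/side3.png

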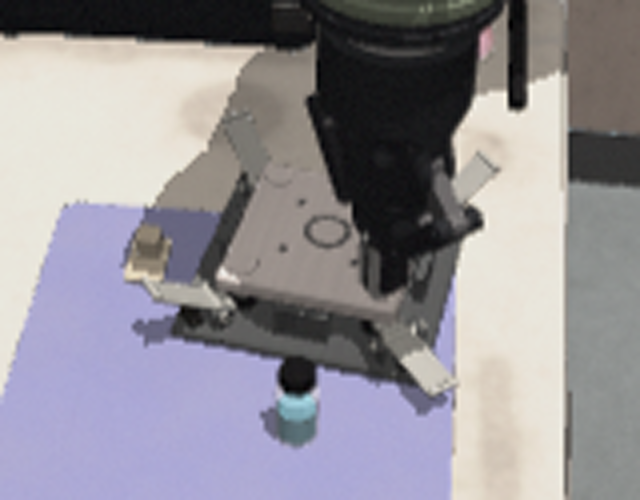

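Both pictures show the front-left tab lying flat, at about (245,238) in the wrist view and (425,365) in the side crop. The other three tabs are raised. Next I press the front-left pad again.

>>> servo_tool:
  plan:
    - [0,0,-0.5,0,1]
    - [0,0,-1,0,1]
    - [0,0,-1.4,0,1]
    - [0,0,-1.8,0,1]
    - [0,0,-2.1,0,1]
    - [0,0,-2.4,0,1]
    - [0,0,-2.7,0,1]
    - [0,0,-2.9,0,1]
    - [0,0,-2.9,0,1]
    - [0,0,-2.9,0,1]

```text
clock: 15.45
position: [0.4644, 0.28, 0.038]
tool_rot: [-3.142, 0.0, 0.658]
force: [0.7, -0.1, -0.5]
grip_width: -0.0002
```

>>> servo_tool:
  plan:
    - [0,0,-0.1,0,1]
    - [0,0,-0.2,0,1]
    - [0,0,-0.3,0,1]
    - [0,0,-0.4,0,1]
    - [0,0,-0.4,0,1]
    - [0,0,-0.4,0,1]
    - [0,0,-0.4,0,1]
    - [0,0,-0.4,0,1]
    - [0,0,-0.4,0,1]
    - [0,0,-0.4,0,1]

```text
clock: 16.28
position: [0.4644, 0.28, 0.0376]
tool_rot: [-3.142, -0.0, 0.658]
force: [0.1, 0.1, 4.3]
grip_width: -0.0
```

>>> servo_tool:
  plan:
    - [0,0,-0.1,0,1]
    - [0,0,-0.2,0,1]
    - [0,0,-0.3,0,1]
    - [0,0,-0.4,0,1]
    - [0,0,-0.5,0,1]
    - [0,0,-0.6,0,1]
    - [0,0,-0.7,0,1]
    - [0,0,-0.8,0,1]
    - [0,0,-0.8,0,1]
    - [0,0,-0.8,0,1]

```text
clock: 17.12
position: [0.4644, 0.2801, 0.037]
tool_rot: [-3.142, -0.0, 0.658]
force: [-3.0, -0.0, 9.7]
grip_width: -0.0003
```

>>> servo_tool:
  plan:
    - [0,0,-0.1,0,1]
    - [0,0,-0.2,0,1]
    - [0,0,-0.3,0,1]
    - [0,0,-0.4,0,1]
    - [0,0,-0.4,0,1]
    - [0,0,-0.4,0,1]
    - [0,0,-0.4,0,1]
    - [0,0,-0.4,0,1]
    - [0,0,-0.4,0,1]
    - [0,0,-0.4,0,1]

```text
clock: 17.95
position: [0.4644, 0.2801, 0.0369]
tool_rot: [3.141, -0.0, 0.658]
force: [-5.1, -1.0, 15.1]
grip_width: -0.0001
```

>>> servo_tool:
  plan:
    - [0,0,0.5,0,1]
    - [0,0,1,0,1]
    - [0,0,3,0,1]
    - [0,0,20,0,1]
    - [0,0,50,0,1]
    - [0,0,80,0,1]
    - [0,-10,110,0,1]
    - [0,-40,130,0,1]
    - [0,-75,150,0,1]
    - [0,-110,170,0,1]

```text
clock: 18.78
position: [0.4639, 0.1688, 0.2072]
tool_rot: [3.142, 0.0, 0.659]
force: [1.6, -0.0, 0.3]
grip_width: -0.0004
```

>>> servo_tool:
  plan:
    - [0,-35,20,0,1]
    - [0,-70,20,0,1]
    - [0,-90,20,0,1]
    - [0,-100,20,0,1]
    - [0,-100,20,0,1]
    - [0,-100,20,0,1]
    - [0,-100,20,0,1]
    - [0,-100,20,0,1]
    - [0,-100,20,0,1]
    - [0,-100,20,0,1]

```text
clock: 19.62
position: [0.4643, 0.0707, 0.2263]
tool_rot: [-3.141, 0.0, 0.659]
force: [-0.1, -0.5, 0.4]
grip_width: 0.0002
```

```bash
python3 - <<'E'
from workcell import bot
import cv2,numpy as np
a=cv2.resize(bot.grab_frame("top")[135:255,240:400],None,fx=5,fy=5,interpolation=cv2.INTER_CUBIC)
b=cv2.resize(bot.grab_frame("side")[185:285,255:385],None,fx=5,fy=5,interpolation=cv2.INTER_CUBIC)
cv2.imwrite("pics/top4.png",a);cv2.imwrite("pics/side4.png",b)
s=bot.observe(); print(s['clock'],s['position'],s['force'])
E
```

```text
19.7167 [0.46431501 0.07038966 0.2263132 ] [ 0.40267904  0.07322447 -0.01175478]
```

View pics/top4.png

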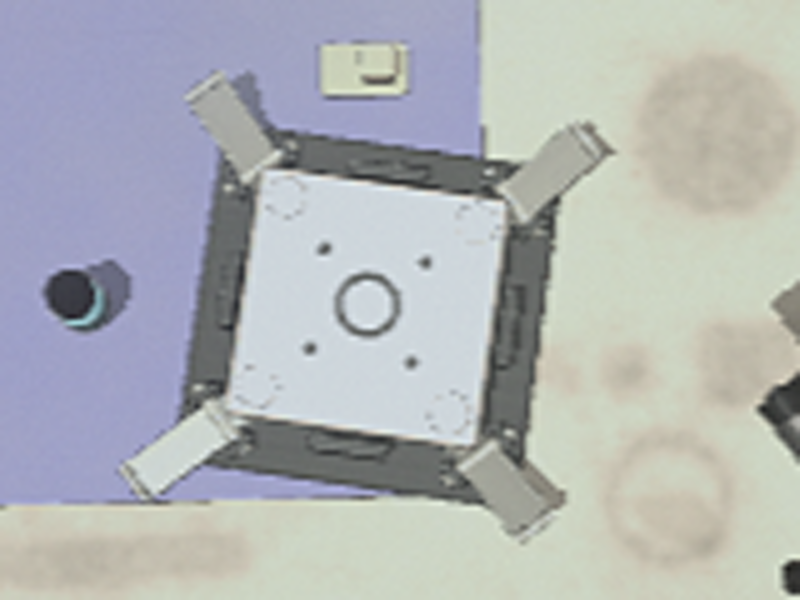

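View pics/side4.png

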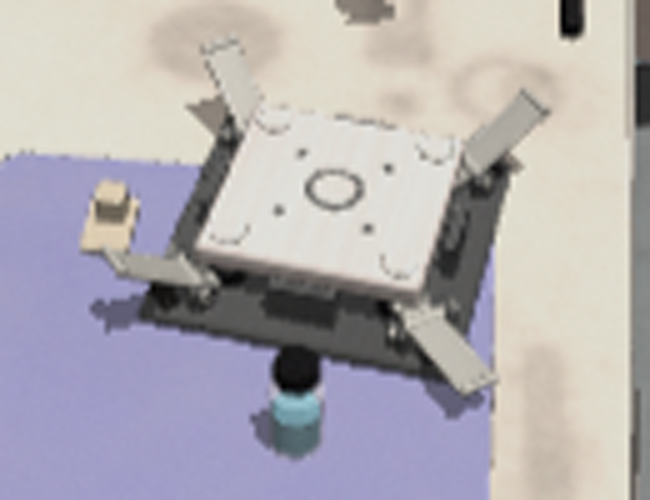

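The front-left tab is flat, with its end at (140,478) in the top crop. The plate, the other three tabs, the vial and the part are where they started, and the arm is clear of everything.

```bash
python3 -c "
from workcell import bot
print(bot.job_done())"
```

```text
the job is handed in; nothing more can be done
None
```

The front-left corner was the one that rocked. Its shim tab is now pressed flat, the corner holds firm under a second press, and the job was handed in at about 20 s.

- **Finding the corner:** I pressed the front-right pad first, and it was rigid, giving only about 0.3–0.4 mm. The front-left pad gave about 3.2 mm at roughly 8–9 N, so I stopped there and did not press the two back pads.
- **Flattening the shim:** I pressed the front-left tab down to its stop, where the fingertip read z = 20.5 mm under about 19.5 N. The expected height for a flat tab is 20.8 mm.
- **Checking again:** The front-left pad gave about 0.9 mm and then stopped hard, staying at z = 36.9 mm under 15 N, so it no longer rocks.
- **Final pictures:** The other three tabs are raised and the plate, vial and part are unmoved. The arm was clear of everything, with force readings near zero.

**Pressed too hard once:** The first press, on the rigid front-right pad, went harder than I meant. It reached about 48 N down, with about 13 N sideways. The plate did not shift, and I kept later presses to about 20 N or less.

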